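# Hold a ceramic baguette against the sprung stop of a fastening jig

### The job

Take the ribbed ceramic bar from the wooden cradle and set it down gently in the two black V-saddles of the jig so that it sits level in both notches, still short of the sprung stop. Then slide it along the saddles against the stop and hold it pressed there with a steady force of about 10 N, the red pointer on the green mark, without ever driving the stop to its end; I will tighten the set screws, so finish while still holding it pressed, seated in both saddles. Leave the blue vase, the screwdriver and the red tile where they are.

Things in the scene. Friction and masses are not known exactly. Their poses are not given: they have to be found in the camera images.
- bar: Facade bar, 0.3 to 0.5 kg: sand-coloured ribbed ceramic sleeve, 40 mm diameter, 120 mm long, on the middle of an aluminium core, 20 mm diameter, 260 mm long, so a bare round stub of 70 mm sticks out at each end. Origin at its centre, on its axis; x along its axis. Ends alike, any roll. It starts with its stubs in the cradle's notches, level. Best gripped across the sleeve from above.
- cradle: Fixed wooden storage cradle: board 240 x 80 x 14 mm with two V-notched rests at x = -95 and +95 mm; origin under its centre, at table height, x along the bar. The bar's axis lies 55 mm above the table in it. It stands on the robot's left or right, its x within 35 degrees of straight ahead.
- jig: Fixed jig on the other side: aluminium plate 12 mm thick, 90 mm wide, from x = -120 to +240 mm of the origin (at table height, midway between the saddles). x runs along the saddles to the sprung stop, within 20 degrees of straight away from the robot. The stop's blue housing fills x = 165 to 235 mm, 56 mm wide, up to 93 mm above the table with its pointer.
- jig_seat (a point): The point on the jig midway between the saddles, 62 mm above the table, on the line where the bar's axis lies when seated in both notches (same axes as the jig).
- saddle_near: Black V-saddle (90 degree notch open upward, 16 mm long in x, mouth about 36 mm wide, lips no more than 4 mm above the seated axis) at x = -95 mm of the jig, the end nearer the robot. Origin at table height below the notch.
- saddle_far: The same black V-saddle at x = +95 mm of the jig, the end nearer the stop; origin at table height below the notch.
- plunger_face (a point): Centre of the stop's round black rubber face, 32 mm diameter, on the seated bar's axis. Released, it is 130 mm from jig_seat along the jig's x, so a bar centred on jig_seat just touches it: lay the bar 10 to 15 mm nearer the robot. A centred sleeve has 27 mm free to each saddle.
- plunger (a joint): How far the sprung stop is pushed in along the jig's x, m: 0 released, 0.022 at its end. Spring of 1 N per mm, no preload: 0.010 is 10 N. A red pointer bar on top of the housing moves with it over a white strip with a green mark 8 mm wide; the pointer is on the green from 6 to 14 mm.
- vase: Bystander: navy-blue glazed vase, 130 mm high, up to 64 mm across, upright; origin under its centre.
- driver: Bystander: screwdriver with an orange handle lying on the table between robot and work; x along it.
- tile: Bystander: rust-red ribbed tile, 90 x 70 x 23 mm, lying flat at one side; origin under its centre.

How it is judged:
By the outcome, as a careful person would: the job done as asked, in the order asked, and still so for the second after the job is handed in, while the arm keeps its last pose, push and grip.
It also fails if it takes over 45 s, if anything falls off the work surface, if the arm or the gripper's body presses on something with over 40 N, if the wrist force passes 120 N, or if a joint passes its speed limit or range.

### The arm

A 6-joint arm with a two-finger parallel gripper is mounted at the origin on the work surface. World frame = base frame: x ahead of the robot, y to its left, z up, the work surface at z = 0. Lengths are in m, angles in rad, forces in N, time in s.
With the tool pointing down it reaches from about 0.225 to 0.725 m from the base axis. Payload 3.1 kg.
Tool frame: the origin (TCP) lies midway between the tips of the shut fingers; the grasp point (between the pads) lies 19 mm behind it; z points along the fingers, y is the line along which they close (so a half turn about z gives the same grasp; the last joint's range is limited). The gripper opens to 85 mm and grips with 20 to 120 N. Pads are 22 mm wide; open, the fingers measure 114 mm over their backs; the gripper's body (76 mm by 85 mm) begins 54 mm behind the grasp point. The pads swing forward as they close: fully open they stand 13 mm farther back than shut.
Start: joints at [1.135, 0.048, 0.099, 1.622, 0, 1.443], TCP at [0.159, 0.5, 0.231] pointing down, gripper open.
Joint ranges: [-2.91, 2.91], [-0.99, 1.94], [-1.21, 1.42], [-2.12, 2.29], [-1.49, 1.47], [-3.14, 3.14]. Speed limits (rad/s): [2.79, 2.79, 3.14, 3.14, 3.14, 3.14].

### API

Orientations are given as [roll, pitch, yaw] about the fixed x, y, z axes, in that order (R = Rz(yaw) Ry(pitch) Rx(roll)).
In Python, from station import manip, viewer gives the robot as it stands.
- The arm moves only by the tool apply_moves, never from a script. Its argument "rows" is a list of rows, each a list of 5 numbers: the opening, from -1 (shut) to 1 (fully open), then the shift along the tool's x, y, z in mm, then the turn about the tool's z in rad. A call has exactly 10 rows; each row is the pose to reach, as a shift and turn from the pose commanded when the call began, along the tool's axes at that moment; what a row does not reach only later rows make up. A row lasts 1/10 s, in which the tool goes at most 50 mm and 8.59 degrees, less where a joint would pass 70% of its speed; a pose out of reach is approached as far as the arm can. A call with a gripper value outside its range is refused whole. The fingers move at their own pace and stop on an object; "grip_force" is the grip in N (left out, the last holds). Time passes only in rows, so rows that repeat a pose let the fingers close, or fill a call up. It gives the time, the measured TCP pose, the force, the opening and the grip force at its end, in the units of the state.
- manip.get_state(): the state, without advancing time (a new reading comes with each control period).
- viewer.capture(name): name is "scene" or "top" or "wrist"; returns a dict with "frame" (384x512x3 uint8, red, green, blue), "fx", "fy", "cx", "cy" (pixels), "cam_to_world" (4x4, takes a point from camera to world coordinates). Camera axes: x right, y up, looking along -z (the intrinsics and any distortion apply to the point x, -y, -z); pixel columns grow to the right and rows downward; lengths in m; the calibration is good to about 2 mm. A picture is of the moment at which its call begins. There is no depth.
- manip.close_job(): hands the job in; it is judged then, once.
The state is a dict: "time_s": time; "joints": joint angles; "qvel": joint speeds; "joint_torque": joint torques, N m; "ee_pos": TCP position; "orientation": TCP orientation; "ft_force": force on the tool from outside, world axes, zero at the start; "wrist_torque": the same for the moment, N m; "finger_gap": opening from 0.0 (shut) to 1.0 (fully open); "grasp_force": force on a finger pad.
Only numpy, scipy, OpenCV 4.12 (cv2) and the standard library are available. Lean on these libraries where they do the work, as an engineer would, in place of code of your own. Each camera call takes 0.05 s, during which the arm holds its last target. There are 200 camera calls.

## Working session

There is one attempt and no reset: what is moved stays moved. The work goes in short steps, Python scripts to look and compute and a tool call to move; the robot and the scene stay as the last step left them, time stands still between calls to the robot, and variables do not carry over. Pictures are saved under pics/ and viewed, at most 10 in all, crops included, and the job is handed in when it is done.

Besides the shell and the picture viewer there is one more tool, called after "Call:" as name(argument=value, ...), one argument or row to a line, values as JSON. apply_moves: Moves the arm, as the interface text tells. Its arguments: {"type":"object","properties":{"rows":{"type":"array","items":{"type":"array","items":{"type":"number"}}},"grip_force":{"type":"number"}},"required":["rows"]}

```bash
mkdir -p pics; ls
cat > h.py <<'E'
import numpy as np, cv2
from station import manip, viewer
def cap(n,save=None):
    c=viewer.capture(n)
    if save: cv2.imwrite('pics/'+save,c['frame'][:,:,::-1])
    return c
def ray(c,u,v):
    d=np.array([(u-c['cx'])/c['fx'],-(v-c['cy'])/c['fy'],-1.])
    M=np.array(c['cam_to_world']); return M[:3,3],M[:3,:3]@d
def onz(c,u,v,z):
    o,d=ray(c,u,v); return o+d*(z-o[2])/d[2]
def proj(c,p):
    M=np.array(c['cam_to_world']); q=M[:3,:3].T@(np.array(p)-M[:3,3])
    return c['cx']+c['fx']*q[0]/-q[2], c['cy']-c['fy']*q[1]/-q[2]
E
python3 - <<'E'
from h import *
import pickle
s=manip.get_state(); print({k:np.round(v,3).tolist() for k,v in s.items()})
a=[]
for n in ('top','scene'):
    c=cap(n,n+'0.png'); pickle.dump(c,open(n+'0.pkl','wb')); print(n,[k for k in c if k!='frame'],c['fx'],c['cx'],c['cy'],np.round(c['cam_to_world'],3).tolist())
    a.append(c['frame'])
E
```

```text
pics
{'time_s': 0.0, 'joints': [1.135, 0.049, 0.098, 1.622, 0.0, 1.443], 'qvel': [0.0, -0.0, -0.0, 0.0, -0.002, 0.001], 'joint_torque': [-0.002, -33.878, 32.001, 0.02, -0.0, 0.0], 'ee_pos': [0.159, 0.5, 0.23], 'orientation': [-3.139, -0.0, 2.834], 'ft_force': [0.02, -0.25, -0.415], 'wrist_torque': [0.005, -0.024, 0.013], 'grasp_force': 0.0, 'finger_gap': 1.001}
top ['fx', 'fy', 'cx', 'cy', 'cam_to_world'] 424.7357030051358 258.344100114402 191.9517670669418 [[0.0, 0.986, -0.166, 0.386], [-1.0, 0.002, 0.013, 0.107], [0.013, 0.166, 0.986, 1.094], [0.0, 0.0, 0.0, 1.0]]
scene ['fx', 'fy', 'cx', 'cy', 'cam_to_world'] 349.40609446588525 254.45684890045584 186.79629446567998 [[-0.708, -0.614, 0.35, 0.891], [0.706, -0.613, 0.353, 0.42], [-0.002, 0.497, 0.868, 0.841], [0.0, 0.0, 0.0, 1.0]]
```

View pics/top0.png

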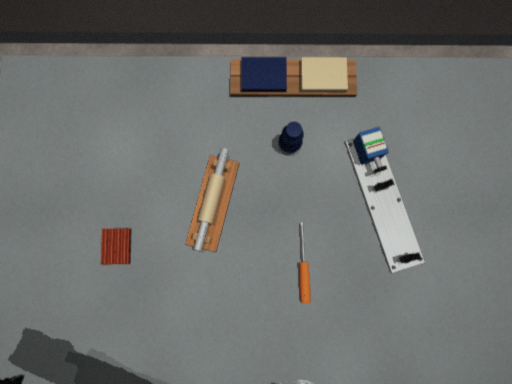

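View pics/scene0.png

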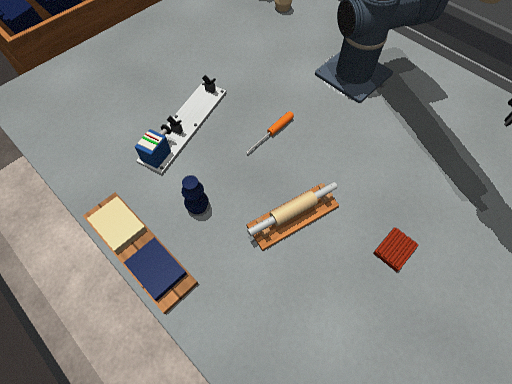

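The top view shows the bar from about (201,249) to (224,150), the jig saddles near (380,185) and (407,258), the blue stop at (370,145), the vase at (291,137) and the driver at (305,260). The scene view agrees: bar (293,208), saddles (210,84) and (173,126).

```bash
cat > m.py <<'E'
from h import *
import pickle
T=pickle.load(open('top0.pkl','rb'));S=pickle.load(open('scene0.pkl','rb'))
def blob(c,f,box):
    h=cv2.cvtColor(c['frame'],cv2.COLOR_RGB2HSV).astype(int); m=f(h[...,0],h[...,1],h[...,2])
    k=np.zeros(m.shape,bool);k[box[1]:box[3],box[0]:box[2]]=1; m=(m&k).astype(np.uint8)
    n,l,st,ce=cv2.connectedComponentsWithStats(m); i=1+np.argmax(st[1:,4]); return (l==i),ce[i],st[i,4]
sand=lambda h,s,v:(h>12)&(h<30)&(s>50)&(v>150)
def tri(pa,pb):
    o1,d1=ray(T,*pa);o2,d2=ray(S,*pb)
    t=np.linalg.lstsq(np.c_[d1,-d2],o2-o1,rcond=None)[0]
    a,b=o1+d1*t[0],o2+d2*t[1]; return (a+b)/2,np.linalg.norm(a-b)
def axis(m):
    y,x=np.nonzero(m);r=cv2.fitLine(np.c_[x,y].astype(np.float32),cv2.DIST_L2,0,.01,.01).ravel();return r
if __name__=='__main__':
    mt,ct,nt=blob(T,sand,(185,140,245,260)); ms,cs,ns=blob(S,sand,(240,170,345,250))
    print('sleeve',ct,nt,cs,ns,'tri',tri(ct,cs),'onz',onz(T,*ct,.055),onz(S,*cs,.055))
    # bar incl. stubs, both views: bright low-sat or sand, at z .055
    for c,b,n in((T,(185,140,245,260),'T'),(S,(240,170,345,250),'S')):
        m,ce,k=blob(c,lambda h,s,v:((s<45)&(v>150))|sand(h,s,v),b)
        r=axis(m);y,x=np.nonzero(m);t=(x-r[2])*r[0]+(y-r[3])*r[1]
        e=[onz(c,r[2]+q*r[0],r[3]+q*r[1],.055) for q in (t.min(),t.max())]
        d=e[0]-e[1]; print(n,k,'ends',np.round(e,4).tolist(),np.linalg.norm(d),'mid',(e[0]+e[1])/2,'yaw',np.degrees(np.arctan2(d[1],d[0])))
    for c,b,n in((T,(340,130,430,275),'T'),(S,(130,80,230,180),'S')):
        m,ce,k=blob(c,lambda h,s,v:(s<40)&(v>165),b)
        y,x=np.nonzero(m);P=np.array([onz(c,u,v,.012)[:2] for u,v in zip(x,y)])
        R=cv2.minAreaRect((P*1000).astype(np.float32));print(n,'plate',k,R,(cv2.boxPoints(R)).round().tolist())
E
python3 m.py
```

```text
sleeve [221.90261628 207.36773256] 688 [290.79898219 206.07633588] 786 tri (array([0.52828477, 0.18892853, 0.00469832]), np.float64(0.004255860313472624)) onz [0.52278207 0.18341222 0.055     ] [0.54908693 0.20455728 0.055     ]
T 846 ends [[0.421, 0.2423, 0.055], [0.6739, 0.1782, 0.055]] 0.26088852678437824 mid [0.54747722 0.21022781 0.055     ] yaw 165.7671112869827
S 5712 ends [[0.6832, 0.1429, 0.055], [0.4333, 0.3028, 0.055]] 0.2966636210054284 mid [0.55825043 0.22284102 0.055     ] yaw -32.597007335735476
T plate 2918 ((517.1551513671875, -241.82591247558594), (291.10015869140625, 87.84837341308594), 17.022676467895508) [[365.0, -242.0], [391.0, -326.0], [669.0, -241.0], [643.0, -157.0]]
S plate 1428 ((550.337158203125, -234.1201171875), (359.53790283203125, 95.99336242675781), 17.031211853027344) [[364.0, -241.0], [393.0, -333.0], [736.0, -227.0], [708.0, -136.0]]
```

Call:
apply_moves(
  rows=[
    [1,-46,-16,0,-0.01],
    [1,-92,-32,0,-0.02],
    [1,-138,-48,0,-0.03],
    [1,-184,-64,0,-0.04],
    [1,-230,-80,0,-0.05],
    [1,-276,-96,0,-0.06],
    [1,-322,-112,0,-0.06],
    [1,-368,-128,0,-0.06],
    [1,-414,-144,0,-0.06],
    [1,-458,-159,0,-0.06],
  ],
  grip_force=40,
)

```text
time_s: 1.1
ee_pos: [0.5486, 0.2083, 0.2306]
orientation: [-3.141, -0.001, 2.893]
ft_force: [0.5, 0.4, 0.1]
finger_gap: 1.001
grasp_force: 0.0
```

Run:
```python
from h import *
import pickle
s=manip.get_state(); print({k:np.round(s[k],4).tolist() for k in('time_s','joints','ee_pos','orientation','ft_force','qvel')})
c=cap('wrist','w1.png');pickle.dump(c,open('w1.pkl','wb'));print(c['fx'],c['cx'],c['cy'],np.round(c['cam_to_world'],3).tolist())
print(proj(c,[.5475,.2102,.055]),proj(c,[.421,.2423,.055]),proj(c,[.674,.178,.055]))
```

```text
{'time_s': 1.1, 'joints': [0.2486, 0.213, 0.2795, 1.6381, 0.0001, 0.497], 'ee_pos': [0.5486, 0.2083, 0.2306], 'orientation': [-3.1412, -0.0009, 2.8932], 'ft_force': [0.5312, 0.3543, 0.1251], 'qvel': [-0.6378, 0.6438, 0.7381, 0.0874, 0.0094, -0.6369]}
329.3535389555218 258.2415180919417 188.90122660751746 [[0.247, -0.919, -0.309, 0.469], [0.969, 0.234, 0.079, 0.228], [-0.0, -0.319, 0.948, 0.373], [0.0, 0.0, 0.0, 1.0]]
(np.float64(260.54051761516763), np.float64(163.94565404408365)) (np.float64(260.74609638627), np.float64(17.388966536117493)) (np.float64(260.29466203464034), np.float64(277.417764531853))
```

View pics/w1.png

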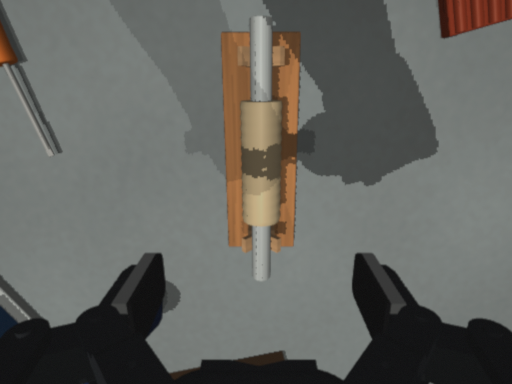

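The wrist view shows the bar at columns ~243–280, with its ends at (261,17) and (261,280). That matches the projected positions, so I'm descending.

Call:
apply_moves(
  rows=[
    [1,0,0,30,0],
    [1,0,0,65,0],
    [1,0,0,100,0],
    [1,0,0,130,0],
    [1,0,0,155,0],
    [1,0,0,172,0],
    [1,0,0,184,0],
    [1,0,0,192,0],
    [1,0,0,196,0],
    [1,0,0,196,0],
  ],
)

```text
time_s: 2.15
ee_pos: [0.5474, 0.2101, 0.0354]
orientation: [3.142, 0.0, 2.894]
ft_force: [0.5, 0.2, 0.1]
finger_gap: 1.0
grasp_force: 0.0
```

Call:
apply_moves(
  rows=[
    [0.5,0,0,0,0],
    [0.3,0,0,0,0],
    [0.1,0,0,0,0],
    [0,0,0,0,0],
    [-0.1,0,0,0,0],
    [-0.2,0,0,0,0],
    [-0.4,0,0,0,0],
    [-0.6,0,0,0,0],
    [-0.8,0,0,0,0],
    [-1,0,0,0,0],
  ],
  grip_force=60,
)

```text
time_s: 3.15
ee_pos: [0.548, 0.2109, 0.0362]
orientation: [3.139, 0.001, 2.894]
ft_force: [-1.0, 5.2, 5.1]
finger_gap: 0.45
grasp_force: 60.2
```

Run:
```python
from h import *
s=manip.get_state(); print({k:np.round(s[k],4).tolist() for k in('time_s','joints','ee_pos','orientation','ft_force','wrist_torque','qvel','finger_gap','grasp_force')})
```

```text
{'time_s': 3.15, 'joints': [0.2525, 0.251, -0.0648, 1.253, 0.0015, 0.4998], 'ee_pos': [0.548, 0.2109, 0.0362], 'orientation': [3.1393, 0.001, 2.8942], 'ft_force': [-0.9897, 5.2461, 5.1463], 'wrist_torque': [1.0283, 0.0225, 0.0213], 'qvel': [-0.0004, 0.0008, 0.0001, 0.0008, -0.0003, 0.0007], 'finger_gap': 0.45, 'grasp_force': 60.2346}
```

Call:
apply_moves(
  rows=[
    [-1,0,0,-5,0],
    [-1,0,0,-15,0],
    [-1,0,0,-35,0],
    [-1,0,0,-60,0],
    [-1,0,0,-85,0],
    [-1,0,0,-110,0],
    [-1,0,0,-130,0],
    [-1,0,0,-142,0],
    [-1,0,0,-150,0],
    [-1,0,0,-150,0],
  ],
)

```text
time_s: 4.15
ee_pos: [0.5475, 0.2097, 0.1856]
orientation: [-3.141, 0.0, 2.893]
ft_force: [-0.2, -0.8, -3.9]
finger_gap: 0.445
grasp_force: 60.8
```

Run:
```python
from h import *
s=manip.get_state(); print({k:np.round(s[k],4).tolist() for k in('time_s','joints','ee_pos','orientation','ft_force','wrist_torque','qvel','finger_gap','grasp_force')})
p=s['ee_pos'];y=s['orientation'][2]
t=np.radians(17.03);tgt=np.array([.493,-.25])-.013*np.array([np.cos(t),np.sin(t)])
d=tgt-p[:2];print('tool x,y mm',1e3*(d@[np.cos(y),np.sin(y)]),1e3*(d@[np.sin(y),-np.cos(y)]),'turn',-(t+np.pi-y))
```

```text
{'time_s': 4.15, 'joints': [0.2517, 0.2027, 0.1779, 1.546, -0.0006, 0.4999], 'ee_pos': [0.5475, 0.2097, 0.1856], 'orientation': [-3.1411, 0.0004, 2.8934], 'ft_force': [-0.1607, -0.8499, -3.9436], 'wrist_torque': [0.0288, -0.0138, -0.0176], 'qvel': [0.0038, 0.0103, -0.0319, -0.0161, 0.0033, 0.0], 'finger_gap': 0.4447, 'grasp_force': 60.8107}
tool x,y mm -48.929826095694345 -465.7223287432978 turn -0.5453974368460939
```

Call:
apply_moves(
  rows=[
    [-1,-1,-10,0,-0.01],
    [-1,-3,-30,0,-0.03],
    [-1,-6,-60,0,-0.07],
    [-1,-9,-90,0,-0.11],
    [-1,-12,-120,0,-0.15],
    [-1,-15,-150,0,-0.19],
    [-1,-18,-180,0,-0.23],
    [-1,-21,-210,0,-0.27],
    [-1,-24,-240,0,-0.31],
    [-1,-27,-265,0,-0.34],
  ],
)

```text
time_s: 5.15
ee_pos: [0.5067, -0.0555, 0.1836]
orientation: [-3.142, -0.003, -3.049]
ft_force: [0.4, -0.5, -4.3]
finger_gap: 0.454
grasp_force: 61.1
```

Run:
```python
from h import *
s=manip.get_state(); print({k:np.round(s[k],4).tolist() for k in('time_s','ee_pos','orientation')})
# commanded pose reconstructed: 
y0=2.8934;p0=np.array([.5475,.2100]);
p=p0+(-.027)*np.array([np.cos(y0),np.sin(y0)])+(-.265)*np.array([np.sin(y0),-np.cos(y0)]);y=y0+.34
t=np.radians(17.03);tgt=np.array([.493,-.25])-.013*np.array([np.cos(t),np.sin(t)])
d=tgt-p;print(p,y,'tool x,y mm',1e3*(d@[np.cos(y),np.sin(y)]),1e3*(d@[np.sin(y),-np.cos(y)]),'turn',-(t+np.pi-y))
```

```text
{'time_s': 5.15, 'ee_pos': [0.5067, -0.0555, 0.1836], 'orientation': [-3.1415, -0.0035, -3.0487]}
[ 0.50857478 -0.05351248] 3.2334 tool x,y mm 46.24953227120707 -196.8839201873496 turn -0.20542222520442754
```

Call:
apply_moves(
  rows=[
    [-1,7,-30,0,-0.03],
    [-1,14,-60,0,-0.06],
    [-1,21,-90,0,-0.1],
    [-1,28,-120,0,-0.14],
    [-1,35,-148,0,-0.17],
    [-1,40,-170,0,-0.19],
    [-1,44,-186,0,-0.2],
    [-1,46,-194,0,-0.205],
    [-1,46,-197,0,-0.205],
    [-1,46,-197,0,-0.205],
  ],
)

```text
time_s: 6.15
ee_pos: [0.4804, -0.2536, 0.1846]
orientation: [3.14, -0.001, -2.845]
ft_force: [-0.4, 0.6, -4.6]
finger_gap: 0.448
grasp_force: 61.0
```

Run:
```python
from h import *
import pickle
s=manip.get_state(); print({k:np.round(s[k],4).tolist() for k in('time_s','joints','ee_pos','orientation','ft_force','wrist_torque')})
for n in ('wrist','top','scene'):
    c=cap(n,n+'2.png');pickle.dump(c,open(n+'2.pkl','wb'))
    t=np.radians(17.03);u=np.array([np.cos(t),np.sin(t),0]);o=np.array([.493,-.25,0])
    print(n,[(np.round(proj(c,o+x*u+[0,0,z])).tolist()) for x,z in((-.095,.062),(.095,.062),(-.12,.012),(.13,.062))])
W=pickle.load(open('wrist2.pkl','rb'));S=pickle.load(open('scene2.pkl','rb'))
crop=S['frame'][60:190,110:260]
top=pickle.load(open('top2.pkl','rb'))['frame'][110:290,320:450]
a=cv2.resize(crop,(400,347),interpolation=2);b=cv2.resize(top,(400,554))
im=np.zeros((554,800,3),np.uint8);im[:347,:400]=a;im[:,400:]=b;cv2.imwrite('pics/m2.png',im[:,:,::-1])
```

```text
{'time_s': 6.15, 'joints': [-0.6093, 0.0912, 0.052, 1.5331, 0.0003, -0.9062], 'ee_pos': [0.4804, -0.2536, 0.1846], 'orientation': [3.1402, -0.0007, -2.8447], 'ft_force': [-0.4428, 0.5575, -4.6264], 'wrist_torque': [0.0237, -0.0249, -0.002]}
wrist [[258.0, 79.0], [259.0, 291.0], [258.0, 49.0], [259.0, 321.0]]
top [[412.0, 257.0], [385.0, 183.0], [408.0, 267.0], [381.0, 170.0]]
scene [[208.0, 78.0], [173.0, 119.0], [214.0, 85.0], [166.0, 128.0]]
```

View pics/wrist2.png

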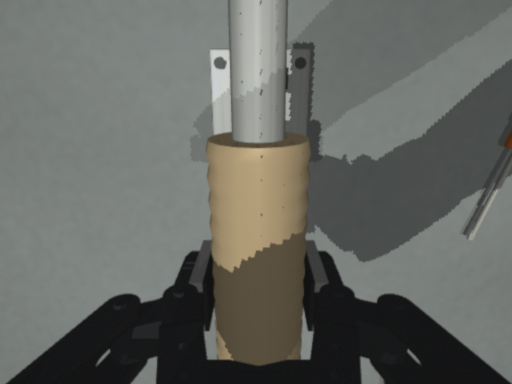

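View pics/m2.png

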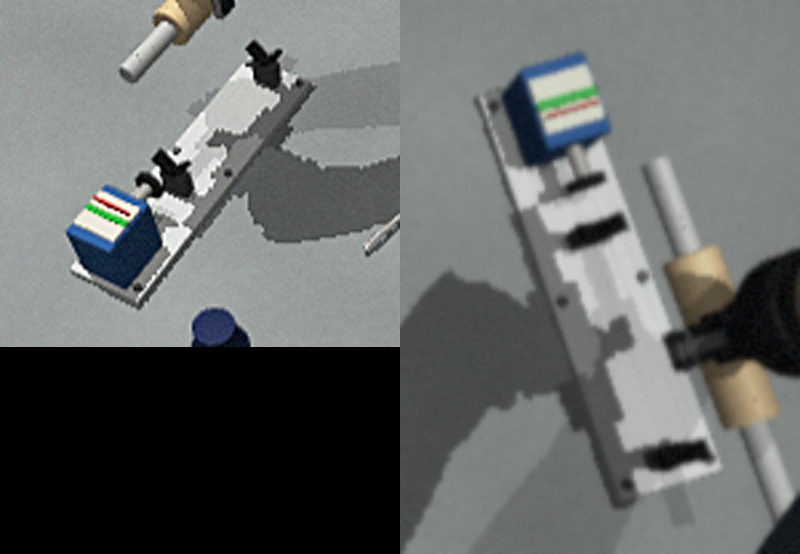

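The wrist view shows the stub at columns 230–287 and the plate's near end at columns 211–313, so the plate centre is about 262 against a predicted 258. The bar needs a lateral correction of a few mm, so I'll measure it.

Run:
```python
from h import *
import pickle
W=pickle.load(open('wrist2.pkl','rb'));g=cv2.GaussianBlur(W['frame'],(3,3),0).astype(float).mean(2)
t=np.radians(17.03);n=np.array([-np.sin(t),np.cos(t)]);u=np.array([np.cos(t),np.sin(t)])
def edge(r,a,b,s,z):  # strongest signed gradient column
    d=np.gradient(g[r])*s; k=a+np.argmax(d[a:b]); w=d[k-1:k+2].clip(0); return (np.arange(k-1,k+2)*w).sum()/w.sum()
for r in range(56,132,12):
    L,R=edge(r,200,222,1,0),edge(r,304,322,1,0); R2=edge(r,304,322,-1,0)
    l,rr=edge(r,222,238,1,0),edge(r,280,294,-1,0)
    f=lambda c,z:round(1e3*float(onz(W,c,r,z)[:2]@n),1)
    print(r,'plate px',round(L,1),round(R,1),'R-',round(R2,1),'n',f(L,.012),f(R,.012),f(R2,.012),'stub px',round(l,1),round(rr,1),'n',f(l,.204),f(rr,.204))
col=[np.argmax(-np.gradient(g[40:58,c])*-1)+40 for c in(213,216,222,225)];print(col,[1e3*onz(W,c,k,.012)[:2]@u for c,k in zip((213,216,222,225),col)])
p=manip.get_state()['ee_pos'];print('tcp n,u',1e3*np.array(p[:2])@n,1e3*np.array(p[:2])@u)
# black saddles/face in T0, S0
for nm,boxes in(('top0',[(395,245,425,270),(365,175,400,195)]),('scene0',[(195,70,222,100),(160,112,190,140)])):
    c=pickle.load(open(nm+'.pkl','rb'));gg=c['frame'].astype(int).max(2)
    for b in boxes:
        y,x=np.nonzero(gg[b[1]:b[3],b[0]:b[2]]<60);x=x+b[0];y=y+b[1]
        q=np.array([onz(c,i,j,.05)[:2] for i,j in zip(x,y)])*1e3
        print(nm,len(x),'n',(q@n).min().round(1),(q@n).max().round(1),(q@n).mean().round(1),'u',(q@u).min().round(1),(q@u).max().round(1),(q@u).mean().round(1))
```

```text
56 plate px 210.0 313.8 R- 309.1 n -426.2 -334.0 -338.2 stub px 221.9 291.1 n -396.3 -372.4
68 plate px 210.9 313.9 R- 309.0 n -425.8 -333.4 -337.8 stub px 224.2 290.5 n -395.6 -372.5
80 plate px 211.0 312.1 R- 308.0 n -426.2 -334.5 -338.2 stub px 233.0 284.8 n -392.7 -374.4
92 plate px 211.9 312.8 R- 308.0 n -425.9 -333.3 -337.8 stub px 233.0 288.3 n -392.8 -373.0
104 plate px 212.1 311.0 R- 307.0 n -426.2 -334.5 -338.2 stub px 233.5 289.9 n -392.7 -372.3
116 plate px 212.9 310.8 R- 306.7 n -426.0 -334.1 -338.0 stub px 234.0 289.9 n -392.6 -372.2
128 plate px 213.0 320.9 R- 306.0 n -426.3 -324.0 -338.1 stub px 234.1 282.1 n -392.7 -375.0
[np.int64(49), np.int64(49), np.int64(49), np.int64(49)] [np.float64(278.26470968143644), np.float64(278.2677804979821), np.float64(278.2739224297186), np.float64(278.27699354491915)]
tcp n,u -382.75679166106926 385.7766007308842
top0 128 n -405.9 -355.0 -379.8 u 292.3 312.2 303.1
top0 109 n -405.1 -355.6 -379.6 u 482.9 498.7 490.9
scene0 145 n -407.9 -308.6 -372.7 u 286.8 352.8 316.2
scene0 207 n -408.3 -310.6 -378.2 u 470.4 558.3 509.0
```

Call:
apply_moves(
  rows=[
    [-1,0,1,10,0],
    [-1,1,2,30,0],
    [-1,1,2,55,0],
    [-1,1,2,80,0],
    [-1,1,2,100,0],
    [-1,1,2,115,0],
    [-1,1,2,124,0],
    [-1,1,2,130,0],
    [-1,1,2,133,0],
    [-1,1,2,134,0],
  ],
)

```text
time_s: 7.3
ee_pos: [0.4798, -0.2526, 0.0518]
orientation: [-3.141, 0.001, -2.844]
ft_force: [0.8, -0.0, -4.5]
finger_gap: 0.45
grasp_force: 61.1
```

```bash
cat > st.py <<'E'
from h import *
s=manip.get_state(); print({k:np.round(s[k],4).tolist() for k in('time_s','ee_pos','orientation','ft_force','wrist_torque','finger_gap','grasp_force')})
t=np.radians(17.03);n=np.array([-np.sin(t),np.cos(t)]);u=np.array([np.cos(t),np.sin(t)]);p=np.array(s['ee_pos'][:2])*1e3;f=np.array(s['ft_force'])
print('n,u',p@n,p@u,'Fn,Fu,Fz',f[:2]@n,f[:2]@u,f[2])
E
python3 st.py
python3 - <<'E'
from h import *
import pickle
for n in ('wrist','top','scene'):
    c=cap(n,n+'3.png');pickle.dump(c,open(n+'3.pkl','wb'))
f=lambda n:pickle.load(open(n+'3.pkl','rb'))['frame']
im=np.zeros((560,800,3),np.uint8);im[:340,:400]=cv2.resize(f('scene')[60:179,110:250],(400,340));im[:,400:]=cv2.resize(f('top')[110:292,320:450],(400,560));im[340:,:400]=cv2.resize(f('wrist')[0:165,106:406],(400,220))
cv2.imwrite('pics/m3.png',im[:,:,::-1])
E
```

```text
{'time_s': 7.3, 'ee_pos': [0.4798, -0.2526, 0.0518], 'orientation': [-3.1407, 0.0007, -2.8443], 'ft_force': [0.8196, -0.0377, -4.4526], 'wrist_torque': [-0.0473, -0.0106, 0.0127], 'finger_gap': 0.4499, 'grasp_force': 61.0817}
n,u -382.0052260915544 384.80228500144574 Fn,Fu,Fz -0.2760784547631904 0.772650354848803 -4.4525535500478295
```

View pics/m3.png

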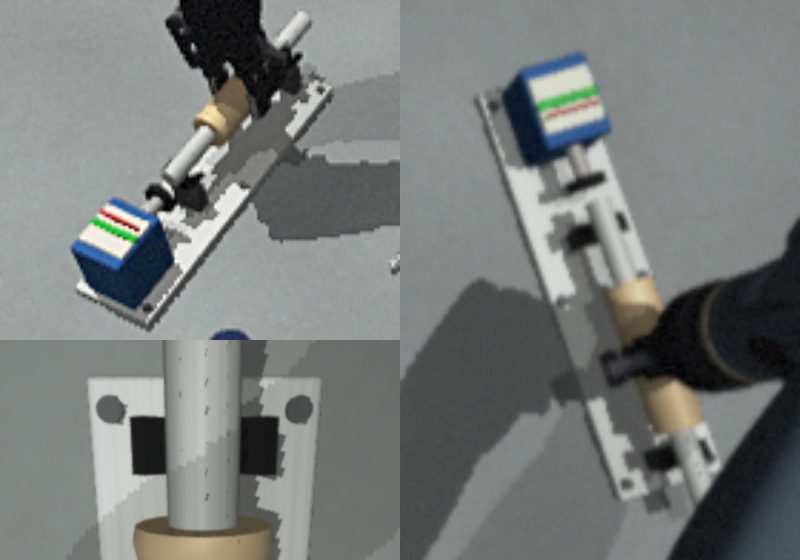

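The composite shows the stub between the saddle sides in the wrist crop. The stub centre is at 202.5 and the saddle centre at 204.5, about 0.7 mm off, and there is clear space to the stop face. I'll shift 1 mm and lower slowly.

Call:
apply_moves(
  rows=[
    [-1,0,1,1,0],
    [-1,0,1,2,0],
    [-1,0,1,3,0],
    [-1,0,1,4,0],
    [-1,0,1,5,0],
    [-1,0,1,5.5,0],
    [-1,0,1,6,0],
    [-1,0,1,6.5,0],
    [-1,0,1,7,0],
    [-1,0,1,7,0],
  ],
)

```text
time_s: 8.45
ee_pos: [0.4792, -0.2514, 0.0445]
orientation: [-3.141, 0.0, -2.844]
ft_force: [-0.1, 0.0, -4.5]
finger_gap: 0.443
grasp_force: 61.1
```

```bash
python3 st.py
```

```text
{'time_s': 8.45, 'ee_pos': [0.4792, -0.2514, 0.0445], 'orientation': [-3.1412, 0.0002, -2.8444], 'ft_force': [-0.1346, 0.0405, -4.4551], 'wrist_torque': [-0.0536, -0.0717, -0.0153], 'finger_gap': 0.4426, 'grasp_force': 61.0808}
n,u -380.75740092029383 384.5149310925476 Fn,Fu,Fz 0.07816414673964461 -0.11680265553256397 -4.455146648007269
```

Call:
apply_moves(
  rows=[
    [-1,0,0,0.3,0],
    [-1,0,0,0.6,0],
    [-1,0,0,0.9,0],
    [-1,0,0,1.2,0],
    [-1,0,0,1.4,0],
    [-1,0,0,1.6,0],
    [-1,0,0,1.8,0],
    [-1,0,0,2.0,0],
    [-1,0,0,2.0,0],
    [-1,0,0,2.0,0],
  ],
)

```text
time_s: 9.45
ee_pos: [0.4797, -0.2522, 0.0434]
orientation: [-3.139, 0.001, -2.845]
ft_force: [-0.6, -3.4, 5.9]
finger_gap: 0.445
grasp_force: 62.0
```

```bash
python3 st.py
```

```text
{'time_s': 9.45, 'ee_pos': [0.4797, -0.2522, 0.0434], 'orientation': [-3.1394, 0.001, -2.8447], 'ft_force': [-0.5798, -3.4174, 5.8673], 'wrist_torque': [-0.4908, 0.1224, -0.0139], 'finger_gap': 0.4448, 'grasp_force': 62.0096}
n,u -381.6055561795117 384.8373365544947 Fn,Fu,Fz -3.097714770726852 -1.555272640468027 5.867339739852406
```

Contact is made: about 10 N down and -3 N lateral. I'll ease it sideways, then open briefly so the bar self-centres, and look.

Call:
apply_moves(
  rows=[
    [-1,0,-0.4,0,0],
    [-1,0,-0.8,0,0],
    [-1,0,-0.8,0,0],
    [-0.05,0,-0.8,0,0],
    [0,0,-0.8,0,0],
    [0.1,0,-0.8,0,0],
    [0.15,0,-0.8,0,0],
    [0.15,0,-0.8,0,0],
    [0.15,0,-0.8,0,0],
    [0.15,0,-0.8,0,0],
  ],
)

```text
time_s: 10.45
ee_pos: [0.4792, -0.252, 0.0422]
orientation: [3.141, -0.0, -2.844]
ft_force: [-1.0, 0.1, 0.6]
finger_gap: 0.577
grasp_force: 0.0
```

```bash
python3 st.py;  python3 - <<'E'
from h import *
import pickle
for n in ('wrist','top','scene'):
    c=cap(n,n+'4.png');pickle.dump(c,open(n+'4.pkl','wb'))
f=lambda n:pickle.load(open(n+'4.pkl','rb'))['frame']
im=np.zeros((560,800,3),np.uint8);im[:340,:400]=cv2.resize(f('scene')[60:179,110:250],(400,340));im[:,400:]=cv2.resize(f('top')[110:292,320:450],(400,560));im[340:,:400]=cv2.resize(f('wrist')[0:165,106:406],(400,220))
cv2.imwrite('pics/m4.png',im[:,:,::-1])
E
```

```text
{'time_s': 10.45, 'ee_pos': [0.4792, -0.252, 0.0422], 'orientation': [3.1413, -0.0001, -2.8443], 'ft_force': [-0.9745, 0.1087, 0.6354], 'wrist_torque': [0.0537, -0.0371, -0.0214], 'finger_gap': 0.5774, 'grasp_force': 0.0}
n,u -381.2586138356018 384.3869981151517 Fn,Fu,Fz 0.3892923113902721 -0.8999260479201722 0.6354365817744961
```

View pics/m4.png

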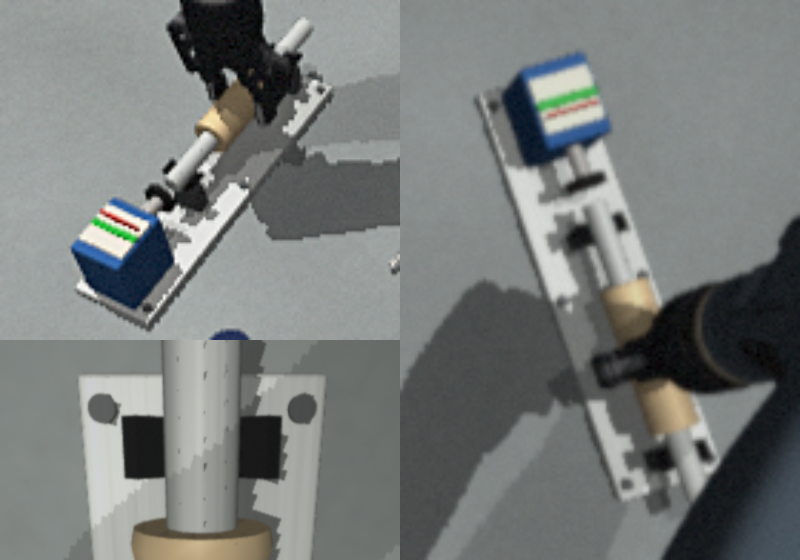

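The bar is seated: in the wrist crop both the saddle and stub centres are at about 202.5, the pointer is at rest, and there is a gap to the stop. I'll regrip.

Call:
apply_moves(
  rows=[
    [0,0,0,0,0],
    [-0.1,0,0,0,0],
    [-0.2,0,0,0,0],
    [-0.4,0,0,0,0],
    [-0.6,0,0,0,0],
    [-0.8,0,0,0,0],
    [-1,0,0,0,0],
    [-1,0,0,0,0],
    [-1,0,0,0,0],
    [-1,0,0,0,0],
  ],
  grip_force=60,
)

```text
time_s: 11.6
ee_pos: [0.4794, -0.2525, 0.0427]
orientation: [-3.141, 0.0, -2.845]
ft_force: [-1.3, -1.9, 4.3]
finger_gap: 0.45
grasp_force: 60.2
```

```bash
python3 st.py
```

```text
{'time_s': 11.6, 'ee_pos': [0.4794, -0.2525, 0.0427], 'orientation': [-3.1406, 0.0001, -2.8445], 'ft_force': [-1.2772, -1.9204, 4.3342], 'wrist_torque': [-0.4583, 0.1695, -0.0052], 'finger_gap': 0.4496, 'grasp_force': 60.1828}
n,u -381.83572157842144 384.47839962127813 Fn,Fu,Fz -1.4621434613291306 -1.783616035438261 4.334233659657285
```

Call:
apply_moves(
  rows=[
    [-1,-1,-0.3,0,0],
    [-1,-2.5,-0.5,0,0],
    [-1,-4,-0.5,0,0],
    [-1,-5.5,-0.5,0,0],
    [-1,-7,-0.5,0,0],
    [-1,-8.5,-0.5,0,0],
    [-1,-10,-0.5,0,0],
    [-1,-11.5,-0.5,0,0],
    [-1,-13,-0.5,0,0],
    [-1,-14,-0.5,0,0],
  ],
)

```text
time_s: 12.6
ee_pos: [0.4884, -0.2497, 0.0426]
orientation: [-3.141, -0.01, -2.846]
ft_force: [-12.1, -3.7, 11.0]
finger_gap: 0.449
grasp_force: 61.0
```

```bash
python3 st.py
```

```text
{'time_s': 12.6, 'ee_pos': [0.4884, -0.2497, 0.0426], 'orientation': [-3.1415, -0.0101, -2.8458], 'ft_force': [-12.0839, -3.7248, 11.0233], 'wrist_torque': [-0.8344, 2.4048, 0.1444], 'finger_gap': 0.4492, 'grasp_force': 60.9821}
n,u -381.82614748417825 393.8386309042537 Fn,Fu,Fz -0.022411596095056635 -12.644928670179938 11.023270806810869
```

Call:
apply_moves(
  rows=[
    [-1,-0.5,0,0,0],
    [-1,-1,0,0,0],
    [-1,-1.5,0,0,0],
    [-1,-2,0,0,0],
    [-1,-2.5,0,0,0],
    [-1,-3,0,0,0],
    [-1,-3.5,0,0,0],
    [-1,-4,0,0,0],
    [-1,-4,0,0,0],
    [-1,-4,0,0,0],
  ],
)

```text
time_s: 13.6
ee_pos: [0.4922, -0.2485, 0.0426]
orientation: [3.142, -0.01, -2.846]
ft_force: [-12.4, -3.8, 9.5]
finger_gap: 0.448
grasp_force: 61.0
```

```bash
python3 st.py
```

```text
{'time_s': 13.6, 'ee_pos': [0.4922, -0.2485, 0.0426], 'orientation': [3.1416, -0.01, -2.8458], 'ft_force': [-12.3869, -3.8085, 9.5225], 'wrist_torque': [-0.8171, 2.2846, 0.1724], 'finger_gap': 0.4479, 'grasp_force': 60.984}
n,u -381.7811007542814 397.81972622567866 Fn,Fu,Fz -0.013757521741893059 -12.959140074988337 9.522478609627102
```

Call:
apply_moves(
  rows=[
    [-1,0,0,-0.1,0],
    [-1,0,0,-0.2,0],
    [-1,0,0,-0.3,0],
    [-1,0,0,-0.4,0],
    [-1,0,0,-0.5,0],
    [-1,0,0,-0.6,0],
    [-1,0,0,-0.7,0],
    [-1,0,0,-0.7,0],
    [-1,0,0,-0.7,0],
    [-1,0,0,-0.7,0],
  ],
)

```text
time_s: 14.6
ee_pos: [0.4922, -0.2486, 0.0427]
orientation: [3.142, -0.01, -2.846]
ft_force: [-11.4, -4.8, 7.4]
finger_gap: 0.452
grasp_force: 61.0
```

```bash
python3 st.py
python3 - <<'E'
from h import *
import pickle
for n in('top','scene'):
    for k in ('4','5'):
        if k=='5': pickle.dump(cap(n),open(n+'5.pkl','wb'))
        c=pickle.load(open(n+k+'.pkl','rb'));h=cv2.cvtColor(c['frame'],cv2.COLOR_RGB2HSV).astype(int)
        b=(355,120,395,165) if n=='top' else (130,125,175,170)
        H=h[b[1]:b[3],b[0]:b[2]];t=np.radians(17.03);u=np.array([np.cos(t),np.sin(t)])
        for nm,m in(('red',((H[...,0]<8)|(H[...,0]>172))&(H[...,1]>100)),('green',(H[...,0]>45)&(H[...,0]<80)&(H[...,1]>100))):
            y,x=np.nonzero(m);w=H[...,1][m].astype(float);print(n,k,nm,len(x),[round(1e3*float(onz(c,(x*w).sum()/w.sum()+b[0],(y*w).sum()/w.sum()+b[1],.09)[:2]@u),1)])
E
```

```text
{'time_s': 14.6, 'ee_pos': [0.4922, -0.2486, 0.0427], 'orientation': [3.1415, -0.01, -2.8459], 'ft_force': [-11.3867, -4.8042, 7.4026], 'wrist_torque': [-1.0125, 2.1176, 0.1399], 'finger_gap': 0.4522, 'grasp_force': 60.9767}
n,u -381.8278218393824 397.8169277429793 Fn,Fu,Fz -1.2587139869919755 -12.294465084625744 7.402562400547912
top 4 red 1 [587.0]
top 4 green 50 [596.2]
top 5 red 1 [587.0]
top 5 green 50 [596.2]
scene 4 red 28 [587.0]
scene 4 green 42 [597.5]
scene 5 red 27 [586.9]
scene 5 green 44 [594.6]
```

The pointer hasn't moved, yet 12 N is resisting. I'll check whether the bar is actually travelling.

Run:
```python
from h import *
import pickle
pickle.dump(cap('wrist'),open('wrist5.pkl','wb'))
f=lambda n,k:pickle.load(open(n+k+'.pkl','rb'))['frame']
im=np.zeros((600,800,3),np.uint8)
for i,k in enumerate('45'):
    im[:300,400*i:400*i+400]=cv2.resize(f('scene',k)[80:170,120:240],(400,300))
    im[300:,400*i:400*i+200]=cv2.resize(f('top',k)[130:250,360:400],(200,300))if 0 else cv2.resize(f('top',k)[160:260,365:432],(200,300))
    im[300:,400*i+200:400*i+400]=cv2.resize(f('wrist',k)[0:225,183:333],(200,300))
cv2.imwrite('pics/m5.png',im[:,:,::-1])
```

```text
(no output)
```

View pics/m5.png

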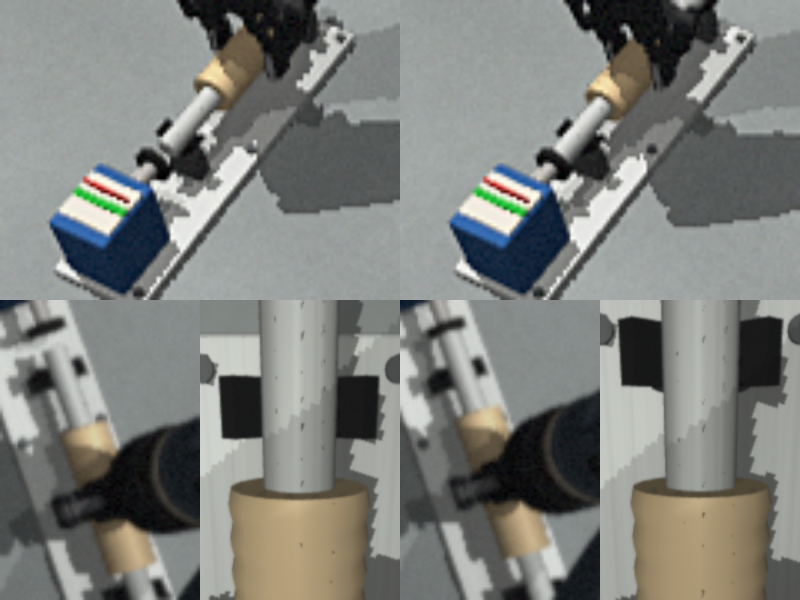

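The bar moved with the gripper, is still seated, and its tip is about at the stop face; the resistance is saddle friction. I'll ease the down-pressure slightly and push on.

Call:
apply_moves(
  rows=[
    [-1,0,0,-0.3,0],
    [-1,-0.5,0,-0.6,0],
    [-1,-1,0,-0.8,0],
    [-1,-2,0,-0.8,0],
    [-1,-3,0,-0.8,0],
    [-1,-4,0,-0.8,0],
    [-1,-5,0,-0.8,0],
    [-1,-6,0,-0.8,0],
    [-1,-6,0,-0.8,0],
    [-1,-6,0,-0.8,0],
  ],
)

```text
time_s: 15.75
ee_pos: [0.4974, -0.2469, 0.0427]
orientation: [3.141, -0.011, -2.846]
ft_force: [-11.1, -5.5, 5.3]
finger_gap: 0.453
grasp_force: 60.6
```

```bash
cat > ptr.py <<'E'
from h import *
import pickle,sys
c=cap('scene');pickle.dump(c,open(f'scene{sys.argv[1]}.pkl','wb'));h=cv2.cvtColor(c['frame'],cv2.COLOR_RGB2HSV).astype(int)
H=h[125:170,130:175];t=np.radians(17.03);u=np.array([np.cos(t),np.sin(t)])
for nm,m in(('red',((H[...,0]<8)|(H[...,0]>172))&(H[...,1]>100)),('green',(H[...,0]>45)&(H[...,0]<80)&(H[...,1]>100))):
    y,x=np.nonzero(m);w=H[...,1][m].astype(float);print(nm,len(x),1e3*onz(c,(x*w).sum()/w.sum()+130,(y*w).sum()/w.sum()+125,.09)[:2]@u)
E
python3 st.py;python3 ptr.py 6
```

```text
{'time_s': 15.75, 'ee_pos': [0.4974, -0.2469, 0.0427], 'orientation': [3.1412, -0.0114, -2.846], 'ft_force': [-11.14, -5.4937, 5.3068], 'wrist_torque': [-1.1634, 2.1008, 0.1798], 'finger_gap': 0.4527, 'grasp_force': 60.6135}
n,u -381.77283676059653 403.22349101323294 Fn,Fu,Fz -1.9902029413051479 -12.260429590389013 5.306794984224262
red 24 592.5811057396993
green 46 598.6021445089507
```

Call:
apply_moves(
  rows=[
    [-1,-0.5,0,-0.2,0],
    [-1,-1,0,-0.4,0],
    [-1,-2,0,-0.4,0],
    [-1,-3,0,-0.4,0],
    [-1,-3.5,0,-0.4,0],
    [-1,-4,0,-0.4,0],
    [-1,-4.5,0,-0.4,0],
    [-1,-5,0,-0.4,0],
    [-1,-5,0,-0.4,0],
    [-1,-5,0,-0.4,0],
  ],
)

```text
time_s: 16.8
ee_pos: [0.5003, -0.246, 0.0427]
orientation: [3.141, -0.015, -2.847]
ft_force: [-14.9, -7.0, 5.7]
finger_gap: 0.446
grasp_force: 60.6
```

```bash
python3 st.py;python3 ptr.py 7
```

```text
{'time_s': 16.8, 'ee_pos': [0.5003, -0.246, 0.0427], 'orientation': [3.1411, -0.0155, -2.8466], 'ft_force': [-14.9431, -7.0189, 5.7414], 'wrist_torque': [-1.4021, 2.8072, 0.3072], 'finger_gap': 0.4462, 'grasp_force': 60.6422}
n,u -381.74380423870633 406.3361851451556 Fn,Fu,Fz -2.3347589647508964 -16.343485236735248 5.741396571445752
red 22 596.8887341867987
green 34 597.4077265823452
```

Call:
apply_moves(
  rows=[
    [-1,-0.3,0,0,0],
    [-1,-0.6,0,0,0],
    [-1,-1,0,0,0],
    [-1,-1.2,0,0,0],
    [-1,-1.2,0,0,0],
    [-1,-1.2,0,0,0],
    [-1,-1.2,0,0,0],
    [-1,-1.2,0,0,0],
    [-1,-1.2,0,0,0],
    [-1,-1.2,0,0,0],
  ],
)

```text
time_s: 17.85
ee_pos: [0.5009, -0.2458, 0.0427]
orientation: [3.141, -0.017, -2.847]
ft_force: [-16.4, -6.8, 5.9]
finger_gap: 0.454
grasp_force: 60.7
```

```bash
python3 st.py;python3 ptr.py 8
python3 - <<'E'
from h import *
import pickle
for n in('wrist','top'): pickle.dump(cap(n),open(n+'8.pkl','wb'))
f=lambda n,k:pickle.load(open(n+k+'.pkl','rb'))['frame']
im=np.zeros((600,800,3),np.uint8)
im[:,:400]=cv2.resize(f('top','8')[125:260,345:435],(400,600))
im[:300,400:]=cv2.resize(f('scene','8')[80:170,120:240],(400,300));im[300:,400:]=cv2.resize(f('wrist','8')[0:225,108:408],(400,300))
cv2.imwrite('pics/m8.png',im[:,:,::-1])
E
```

```text
{'time_s': 17.85, 'ee_pos': [0.5009, -0.2458, 0.0427], 'orientation': [3.1411, -0.0167, -2.8468], 'ft_force': [-16.4345, -6.7517, 5.9265], 'wrist_torque': [-1.5143, 2.9973, 0.2935], 'finger_gap': 0.4539, 'grasp_force': 60.6697}
n,u -381.7478992844447 406.95663096768567 Fn,Fu,Fz -1.6424247199504065 -17.69128570083981 5.926546072832206
red 23 595.6190593252328
green 28 597.4854744546411
```

View pics/m8.png

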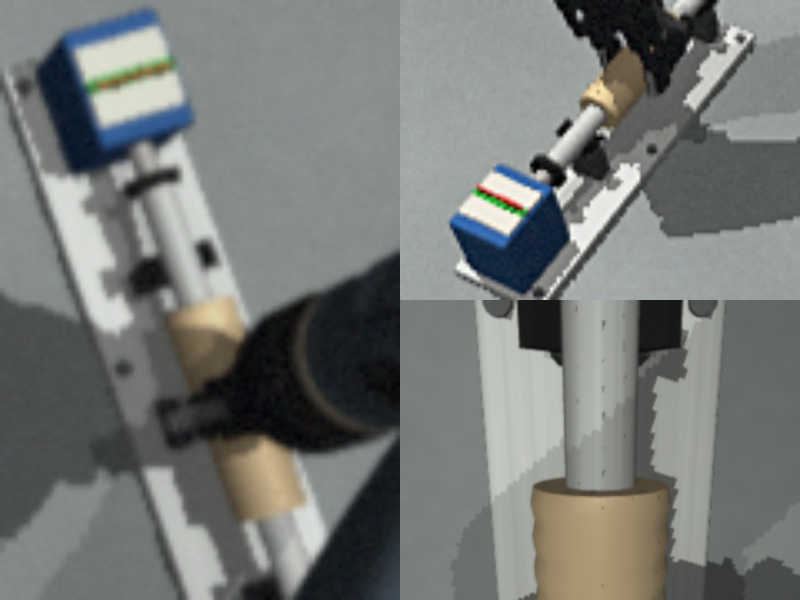

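The pointer is on the green in both views: top crop (130,75) and scene crop (500,197). The stop is pushed in about 9.4 mm, well short of its end. The bar lies straight between the saddle sides, and the moment balance shows both saddles are loaded. I'm handing in.

```bash
python3 st.py; python3 -c "
from station import manip; print(manip.close_job())"
```

```text
{'time_s': 18.0, 'ee_pos': [0.5009, -0.2458, 0.0427], 'orientation': [3.1411, -0.0166, -2.8468], 'ft_force': [-17.0669, -7.2822, 6.908], 'wrist_torque': [-1.4626, 2.9382, 0.2945], 'finger_gap': 0.4505, 'grasp_force': 60.6702}
n,u -381.7624372313364 406.9662115621453 Fn,Fu,Fz -1.9644916653600935 -18.451286662505257 6.908005198573287
the job is handed in; nothing more can be done
None
```

The job is handed in at 18 s, with the bar seated in both saddles and held against the stop at about 9.4 mm (roughly 9–10 N, estimated from arm travel), pointer on the green; the vase, screwdriver and tile were not touched.

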